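# Press a dowel home with locking pliers and release them

## Task

Stand the dowelled wooden block upright on the base plate between the open jaws of the bolted-down locking pliers, dowel towards the moving jaw, gently slid along until the block has pushed the stop plate fully home, and snug against the fixed jaw. Squeeze the handle, no harder than needed, until it goes over centre and stays locked by itself with the dowel pressed in flush by the jaw; then let go and gently flick the release lever (do not pull the handle) so that the pliers spring open, leaving the block in place and the other things on the bench undisturbed.

Things in the scene. Friction and masses are not known exactly. Their poses are not given: they have to be found in the camera images.
- block_center (a point): Centre of the loose pale wooden block, upright on the bench: x width 40, y width 44, height 70 mm (this point is 35 mm up), about 0.1 kg. A 10 mm thick dowel sticks out 8 to 10 mm from the middle of its -x face, 26 mm above the underside.
- dowel (a joint): How far the dowel has gone into the block: 0 = 10 mm proud, 0.010 = flush and bottomed; starts at 0 to 0.002. It slides stiffly (about 5 N) and stays where it is pushed. Only the jaw is to press it, not the fingers.
- pliers: Base plate (125 x 150 x 12 mm, bolted down) of steel locking pliers that lie flat on it. Origin at bench height under the rivet; +y runs along the handles to their tail, -y to the jaws; +x is the squeezing direction; z up. All on the plate is swung about the rivet by up to 0.04 rad either way, differently each time, which no reading shows: the figures here are for no swing.
- nest (a point): Spot on the plate (12 mm up), x = +4, y = -70 mm in its frame, where the seated block's underside is centred on average: its +x face on the fixed jaw (wall facing -x at x = 24, y -110 to -10 mm, 48 mm high) and its +y face on the stop plate pushed home, then at y = -48 mm, give or take 6 mm by an unmeasured setting.
- stop (a joint): How far the stop plate (34 mm wide, x -12 to 22 mm, 47 mm high, facing -y) has been pushed to +y: 0 = out, 0.003 m = home on its solid backing. It gives at about 1.5 N and stays where it is pushed. Push it with the block only, not the fingers; over 15 N damages it.
- handle_place (a point): Where to squeeze the open moving handle: mid-bar, 115 mm from the rivet, 38 mm above bare bench. The bar is 9 mm wide, 18 tall, ends 152 mm from the rivet. The fixed handle is a like bar at x = +11, y 15 to 150 mm, itself up to 4 mm off here, unmeasured. Over both bars: 51 mm open, 31 locked, 4 mm more or less. No part of the pliers is over 51 mm high. This point stays put.
- handle (a joint): Angle of the moving handle about the rivet: 0 = open, 0.145 = dead centre, 0.17 rad = locked on its stop, its bar then centred at x = -11 mm; it turns to +x. A spring holds it open. Squeezing at 115 mm takes up to about 13 N, then past dead centre it snaps to the stop and stays, the dowel flush. Over 45 N bends the handle.
- jaw (a joint): Angle of the moving jaw about its upright pin at x = -20, y = 0 mm: 0 = open, 0.34 rad = closed; it follows the handle and swings to +x. Its pad, 24 mm wide at y = -70 mm, 38 mm up, clears the dowel of a seated block by 8 mm or more when open and lies flush on the block's face when locked.
- lever (a joint): Angle of the release lever about its upright pin at the tail, 160 mm from the rivet: 0 = at rest, stop at 0.75 rad; grows as the paddle is pushed to +x. When locked, about 0.35 rad (0.3 to 0.45) throws the handle back over centre and it springs open to -x. Needs about 2 to 4 N, springs back when let go; over 20 N bends it.
- lever_place (a point): Point on the resting lever's paddle 50 mm beyond its pin (y = 210 mm, x = 0), 38 mm up; it does not move with the lever. The paddle is an upright steel strip 5 mm thick (x), 22 mm tall, from 5 to 57 mm beyond the pin, ending in a 10 mm thick round, over bare bench.
Mind the look-alikes: they are no part of the job. What is meant by the part that bears block_center is not pink, and is the larger of those in its own colour.

How it is judged:
By the outcome, as a careful person would: the job done as asked, in the order asked, and still so for the second after the job is handed in, with the robot touching nothing.
It also fails if it takes over 69 s, if anything falls off the work surface, if the arm or the gripper's body presses on something with over 40 N, if the wrist force passes 120 N, or if a joint passes its speed limit or range.

## Robot

A 6-joint arm with a two-finger parallel gripper is mounted at the origin on the work surface. World frame = base frame: x ahead of the robot, y to its left, z up, the work surface at z = 0. Lengths are in m, angles in rad, forces in N, time in s.
With the tool pointing down it reaches from about 0.325 to 1 m from the base axis. Payload 5.1 kg.
Tool frame: the origin (TCP) lies on the centre line of the jaws, within the pads' length; the fingertips stand 19 mm ahead of it and the grasp point (between the pads) is the TCP (r.tip_reach is the distance from the TCP to the fingertips, in m); z points along the fingers, y is the line along which they close (so a half turn about z gives the same grasp; the last joint's range is limited). The gripper opens to 85 mm and grips with 20 to 120 N. Pads are 22 mm wide; open, the fingers measure 114 mm over their backs; the gripper's body (76 mm by 85 mm) begins 54 mm behind the grasp point. The pads swing forward as they close: fully open they stand 13 mm farther back than shut.
Start: joints at [1.166, 0.124, 1.65, -0, 1.367, -0.083], TCP at [0.206, 0.617, 0.25] pointing down, gripper open.
Joint ranges: [-2.61, 2.61], [-1.02, 2.33], [0.03, 2.71], [-1.35, 4.49], [0.32, 2.68], [-2.91, 2.91]. Speed limits (rad/s): [2.57, 2.57, 3.14, 3.14, 3.14, 3.14].

## Interface

Orientations are given as a 3x3 rotation matrix whose columns are the frame's x, y, z axes.
In Python, from workcell import r gives the robot as it stands. The module is installed in compiled form; this text tells all that it offers.
- The arm moves only by the tool apply_moves, never from a script. Its argument "deltas" is one flat list of numbers, 5 for each row, row after row: the shift along the world's x, y, z in units of 40 mm (1.0 is 40 mm), then the turn about the world's z in units of 6 degrees (1.0 is 6 degrees), then the closure, from 0 (fully open) to 1 (shut). A call has 1 to 12 rows; each row shifts and turns the commanded pose from where the row before left it; what a row does not reach is not made up. A row lasts 1/8 s, in which the tool goes at most 62.5 mm and 10.7 degrees, less where a joint would pass 70% of its speed; a pose out of reach is approached as far as the arm can. A call is refused whole if a number of a shift passes 1 or a number of a turn 1, either way. A call with a gripper value outside its range is refused whole. The fingers move at their own pace and stop on an object; "force" is the grip in N (left out, the last holds). Time passes only in rows, so rows that do not move let the fingers close. It gives the time, the measured TCP pose, the force, the opening and the grip force at its end, in the units of the state.
- r.get_obs(): the state, without advancing time (a new reading comes with each control period).
- r.snapshot(name): name is "side" or "top" or "wrist"; returns a dict with "frame" (480x640x3 uint8, blue, green, red), "mtx" (3x3 intrinsics, pixels), "D" ([k1, k2, p1, p2, k3] as OpenCV has them; the pictures are not rectified), "rvec" (rotation vector, rad) and "tvec" (3), from world to camera coordinates, as OpenCV has them. Camera axes: x right, y down, z forward; pixel columns grow to the right and rows downward; lengths in m; the calibration is good to about 2 mm. A picture is of the moment at which its call begins. There is no depth.
- r.sign_off(): hands the job in; it is judged then, once.
The state is a dict: "time": time; "joint_positions": joint angles; "qvel": joint speeds; "joint_efforts": joint torques, N m; "position": TCP position; "ee_rot": TCP orientation; "wrist_force": force on the tool from outside, world axes, zero at the start; "wrist_torque": the same for the moment, N m; "finger_gap": finger opening in m; "gripper_force": force on a finger pad.
Only numpy, scipy, OpenCV 4.12 (cv2) and the standard library are available. Lean on these libraries where they do the work, as an engineer would, in place of code of your own. Each camera call takes 0.05 s, during which the arm holds its last target. There are 200 camera calls.

## Working session

There is one attempt and no reset: what is moved stays moved. The work goes in short steps, Python scripts to look and compute and a tool call to move; the robot and the scene stay as the last step left them, time stands still between calls to the robot, and variables do not carry over. Pictures are saved under pics/ and viewed, at most 10 in all, crops included, and the job is handed in when it is done.

Besides the shell and the picture viewer there is one more tool, called as name(argument=value, ...) on one line, values as JSON. apply_moves: Moves the arm, as the interface text tells. Its arguments: {"type":"object","properties":{"deltas":{"type":"array","items":{"type":"number"}},"force":{"type":"number"}},"required":["deltas"]}

```bash
mkdir -p pics
cat > h.py <<'E'
import numpy as np, cv2
from workcell import r
def snap(n,f):
    s=r.snapshot(n); cv2.imwrite('pics/'+f,s['frame']); np.savez('pics/'+f+'.npz',**{k:np.array(s[k]) for k in('mtx','D','rvec','tvec')}); return s
def ray(f,uv):
    s=np.load('pics/'+f+'.npz'); R=cv2.Rodrigues(s['rvec'])[0]; c=-R.T@s['tvec'].ravel()
    p=cv2.undistortPoints(np.array([[uv]],float),s['mtx'],s['D'])[0,0]
    d=R.T@np.array([p[0],p[1],1]); return c,d/np.linalg.norm(d)
def atz(f,uv,z):
    c,d=ray(f,uv); return c+d*(z-c[2])/d[2]
def tri(*obs):
    A=np.zeros((3,3));b=np.zeros(3)
    for f,uv in obs:
        c,d=ray(f,uv);P=np.eye(3)-np.outer(d,d);A+=P;b+=P@c
    x=np.linalg.solve(A,b); return x
def proj(f,X):
    s=np.load('pics/'+f+'.npz'); return cv2.projectPoints(np.array(X,float).reshape(-1,3),s['rvec'],s['tvec'],s['mtx'],s['D'])[0].reshape(-1,2)
E
python3 - <<'E'
from h import *
a=snap('top','t0.png')['frame'];b=snap('side','s0.png')['frame'];c=snap('wrist','w0.png')['frame']
for f in('t0.png','s0.png','w0.png'):
    c,d=ray(f,(320,240));print(f,c,d)
print(r.get_obs())
E
```

```text
t0.png [ 0.37373896 -0.1230471   0.8594714 ] [ 0.16468851  0.01876259 -0.98616716]
s0.png [0.26196193 0.53932989 0.49125873] [ 0.3190064  -0.80778531 -0.49569932]
w0.png [0.12833262 0.64254026 0.37278761] [ 0.30086513 -0.09844653 -0.9485718 ]
{'time': 0.15, 'joint_positions': array([ 1.16637393e+00,  1.24397852e-01,  1.65135166e+00,  2.74002774e-06,
        1.36749664e+00, -8.26272483e-02]), 'qvel': array([-0.00030256, -0.0030251 , -0.00284356, -0.00319139, -0.00042955,
       -0.00266015]), 'joint_efforts': array([ 4.57334481e-04, -4.24230337e+01, -3.66010237e+01, -3.21845710e-05,
        4.59698625e-03, -3.28619376e-05]), 'position': array([0.20544655, 0.61621686, 0.24931294]), 'ee_rot': array([[-9.48668974e-01,  3.16270059e-01, -6.53098394e-04],
       [ 3.16270703e-01,  9.48667768e-01, -1.51905399e-03],
       [ 1.39142102e-04, -1.64763528e-03, -9.99998633e-01]]), 'wrist_force': array([ 0.75808289,  0.10635184, -0.11486773]), 'wrist_torque': array([-0.02740123,  0.01260087,  0.03499247]), 'gripper_force': 0.0, 'finger_gap': 0.08541870786320127}
```

View pics/t0.png

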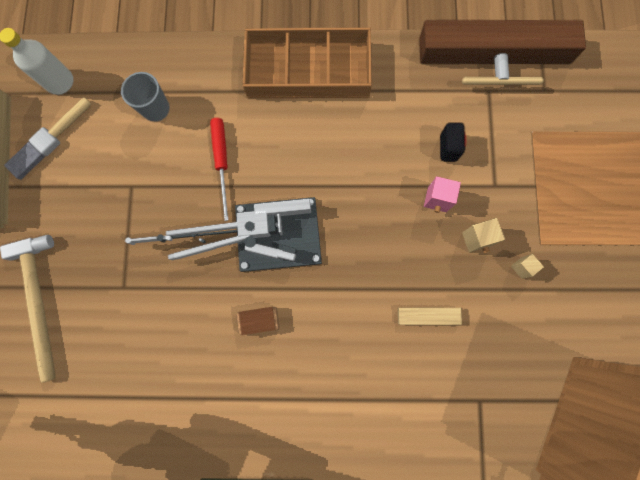

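View pics/s0.png

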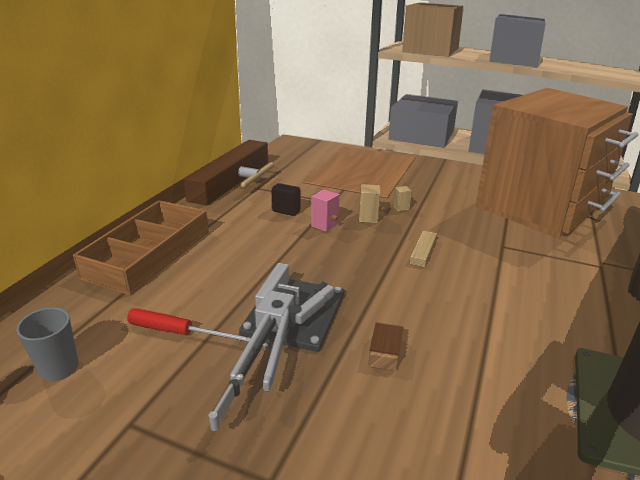

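Run:
```python
from h import *
t=cv2.imread('pics/t0.png');s=cv2.imread('pics/s0.png')
a=cv2.resize(t[185:285,115:335],(800,364),interpolation=cv2.INTER_CUBIC)  # x3.636
b=cv2.resize(t[170:290,415:555],(280,240),interpolation=cv2.INTER_CUBIC)  # x2... 
c=cv2.resize(s[170:240,290:420],(446,240),interpolation=cv2.INTER_CUBIC)
m=np.zeros((600,800,3),np.uint8);m[:364]=a;m[360:600,:280]=b;m[360:600,290:736]=c
cv2.imwrite('pics/m1.png',m)
```

```text
(no output)
```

View pics/m1.png

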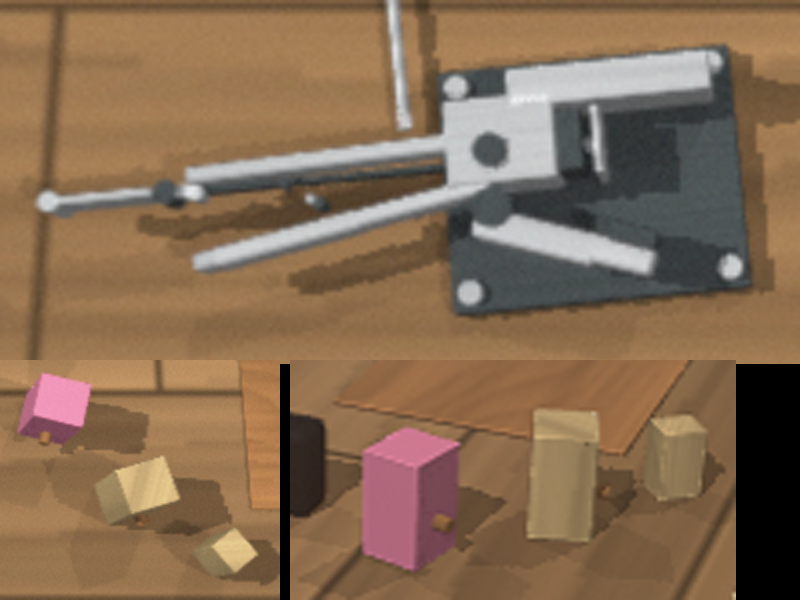

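Run:
```python
from h import *
np.set_printoptions(precision=4,suppress=True)
for p in[(476,225),(498,218.5),(505,238.5),(481.5,248.5),(490,232.7)]: print(atz('t0.png',p,.07))
# same centre in side: crop c scale 3.43
sc=446/130
cs=[(290+(x-290)/sc,170+(y-360)/sc) for x,y in[(533,409),(597,412),(599,441),(530,438)]]
print(cs,[atz('s0.png',p,.07) for p in cs]); print('tri',tri(('t0.png',(490,232.7)),('s0.png',np.mean(cs,0))))
q=lambda u,v:(115+u/3.636,185+v/3.636)
for n,p,z in[('rivet',(490,150),.05),('plateTL',(441,74),.012),('TR',(726,46),.012),('BR',(750,286),.012),('BL',(456,314),.012),('levend',(46,202),.05),('fixend',(187,175),.047),('movend',(203,264),.047),('levpin',(168,191),.05)]: print(n,atz('t0.png',q(*p),z))
```

```text
[ 0.532  -0.3738  0.07  ]
[ 0.5434 -0.4119  0.07  ]
[ 0.5087 -0.4217  0.07  ]
[ 0.4915 -0.381   0.07  ]
[ 0.5187 -0.3968  0.07  ]
[(360.82959641255604, 184.28251121076232), (379.4843049327354, 185.15695067264573), (380.06726457399105, 193.60986547085201), (359.95515695067263, 192.7354260089686)] [array([ 0.5438, -0.4054,  0.07  ]), array([ 0.5059, -0.4179,  0.07  ]), array([ 0.4926, -0.376 ,  0.07  ]), array([ 0.5318, -0.3626,  0.07  ])]
tri [ 0.52   -0.398   0.0664]
rivet [0.5332 0.0161 0.05  ]
plateTL [0.5802 0.049  0.012 ]
TR [ 0.5949 -0.0966  0.012 ]
BR [ 0.4718 -0.1094  0.012 ]
BL [0.4574 0.0371 0.012 ]
levend [0.5073 0.2318 0.05  ]
fixend [0.5212 0.1645 0.047 ]
movend [0.4776 0.154  0.047 ]
levpin [0.5128 0.1722 0.05  ]
```

apply_moves(deltas=[0.5,-0.95,0,-0.6,0.2,0.5,-0.95,0,-0.6,0.2,0.5,-0.95,0,-0.6,0.2,0.5,-0.95,0,-0.6,0.2,0.5,-0.95,0,-0.6,0.2,0.5,-0.95,0,-0.6,0.2,0.5,-0.95,0,-0.6,0.2,0.5,-0.95,0,-0.6,0.2,0.5,-0.95,0,-0.6,0.2,0.5,-0.95,0,-0.6,0.2,0.5,-0.95,0,-0.6,0.2,0.5,-0.95,0,-0.6,0.2])

```text
time: 1.65
position: [0.4459, 0.1593, 0.2501]
ee_rot: [[-0.473, 0.881, -0.0], [0.881, 0.473, 0.0], [0.0, -0.0, -1.0]]
wrist_force: [-0.5, 0.0, 1.3]
finger_gap: 0.0684
gripper_force: 0.0
```

apply_moves(deltas=[0.5,-0.95,0,-0.7,0.2,0.5,-0.95,0,-0.7,0.2,0.5,-0.95,0,-0.7,0.2,0.5,-0.95,0,-0.7,0.2,0.4,-0.95,0,-0.7,0.2,0,0,0,0,0.2,0,0,0,0,0.2])

```text
time: 2.52
position: [0.5412, -0.0291, 0.2499]
ee_rot: [[-0.128, 0.992, -0.001], [0.992, 0.128, 0.001], [0.001, -0.001, -1.0]]
wrist_force: [-0.3, -0.5, -0.2]
finger_gap: 0.0683
gripper_force: 0.0
```

Run:
```python
from h import *
s=snap('wrist','w1.png');o=r.get_obs();print(o['time'],o['position'],o['ee_rot'],o['finger_gap'],r.tip_reach)
```

```text
2.575 [ 0.54115764 -0.02865598  0.25000206] [[-1.29115210e-01  9.91629366e-01 -6.80641417e-04]
 [ 9.91629449e-01  1.29115539e-01  4.63036845e-04]
 [ 5.47042316e-04 -6.15158974e-04 -9.99999661e-01]] 0.06812374302319342 0.019
```

View pics/w1.png

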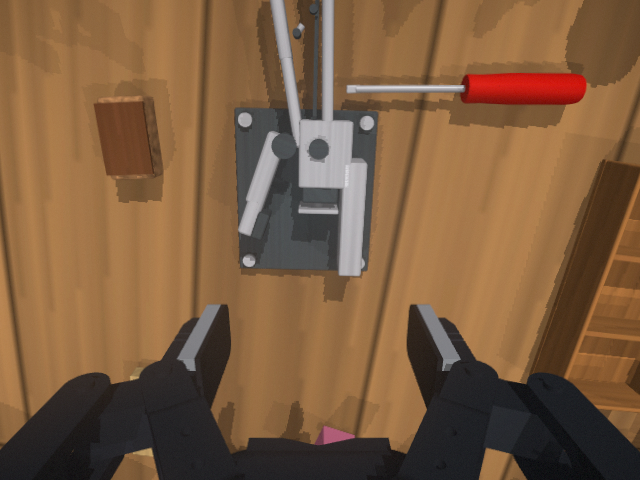

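Run:
```python
from h import *
t=cv2.imread('pics/w1.png')
cv2.imwrite('pics/m2.png',cv2.resize(t[100:280,230:390],(533,600),interpolation=cv2.INTER_CUBIC))
```

```text
(no output)
```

View pics/m2.png

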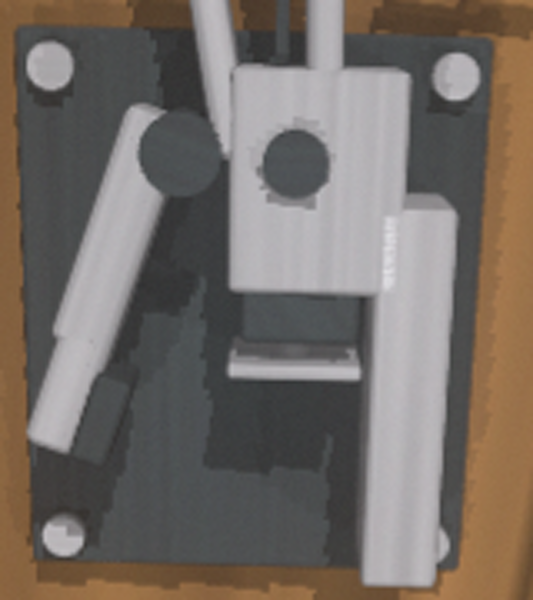

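Run:
```python
from h import *
np.set_printoptions(precision=4,suppress=True)
q=lambda u,v:(230+u/3.3333,100+v/3.3333)
d={}
for n,p,z in[('jawA',(371,295),.048),('jawB',(361,583),.048),('jawR1',(457,213),.048),('jawR2',(436,583),.048),('stopL',(229,378),.047),('stopR',(359,381),.047),('rivet',(296,165),.05),('pTL',(17,28),.012),('pTR',(492,40),.012),('pBR',(456,568),.012),('pBL',(38,560),.012),('pad',(70,452),.038),('padface',(107,365),.038)]:
    d[n]=atz('w1.png',q(*p),z);print(n,d[n])
an=lambda a,b:np.degrees(np.arctan2(-(a-b)[0],(a-b)[1]))
print('jaw yaw',an(d['jawA'],d['jawB']),an(d['jawR1'],d['jawR2']),'stop',np.degrees(np.arctan2(*(d['stopR']-d['stopL'])[1::-1])),'plate',an(d['pTL'],d['pBL']),an(d['pTR'],d['pBR']))
print('plate ctr',(d['pTL']+d['pTR']+d['pBL']+d['pBR'])/4)
print('rivet tri',tri(('w1.png',q(296,165)),('t0.png',(249.8,226.3))))
print('camera',ray('w1.png',(320,240))[0])
```

```text
jawA [ 0.5561 -0.0103  0.048 ]
jawB [ 0.5647 -0.0869  0.048 ]
jawR1 [0.5738 0.0123 0.048 ]
jawR2 [ 0.5844 -0.0844  0.048 ]
stopL [ 0.5237 -0.0361  0.047 ]
stopR [ 0.5564 -0.0326  0.047 ]
rivet [0.5336 0.0188 0.05  ]
pTL [0.458  0.0405 0.012 ]
pTR [0.5804 0.0533 0.012 ]
pBR [ 0.5955 -0.0939  0.012 ]
pBL [ 0.4739 -0.1071  0.012 ]
pad [ 0.4842 -0.0639  0.038 ]
padface [ 0.4919 -0.0391  0.038 ]
jaw yaw 6.431811165017539 6.251065416132518 stop 6.029681701678284 plate 6.147463348081764 5.867288581292628
plate ctr [ 0.527  -0.0268  0.012 ]
rivet tri [0.5342 0.0177 0.042 ]
camera [0.5294 0.0507 0.3736]
```

apply_moves(deltas=[-0.1,-0.95,0,0.2,0.2,-0.1,-0.95,0,0.2,0.2,-0.1,-0.95,0,0.2,0.2,-0.1,-0.95,0,0.2,0.2,-0.1,-0.95,0,0.2,0.2,0,-0.95,0,0.2,0.2,0,-0.95,0,0.2,0.2,0,-0.9,0,0.2,0.2,0,0,0,0,0.2,0,0,0,0,0.2])

```text
time: 3.82
position: [0.5218, -0.3301, 0.2502]
ee_rot: [[-0.293, 0.956, -0.0], [0.956, 0.293, 0.001], [0.001, 0.0, -1.0]]
wrist_force: [-0.1, 0.6, 0.1]
finger_gap: 0.0681
gripper_force: 0.0
```

Run:
```python
from h import *
s=snap('wrist','w2.png');o=r.get_obs();print(o['time'],o['position'],o['ee_rot'],o['finger_gap'])
f=s['frame'];p=proj('w2.png',[.519,-.396,.07])[0];print(p)
x0,y0=max(0,int(p[0])-130),max(0,int(p[1])-100);x0=min(x0,380);y0=min(y0,285);print(x0,y0)
cv2.imwrite('pics/m3.png',cv2.resize(f[y0:y0+195,x0:x0+260],(800,600),interpolation=cv2.INTER_CUBIC))
```

```text
3.875 [ 0.52182042 -0.32988526  0.25027899] [[-2.93249050e-01  9.56036076e-01 -1.25642486e-04]
 [ 9.56035931e-01  2.93249075e-01  5.27475533e-04]
 [ 5.41130182e-04  3.45629682e-05 -9.99999853e-01]] 0.0685681080437372
[293.58337736 287.59059343]
163 187
```

View pics/m3.png

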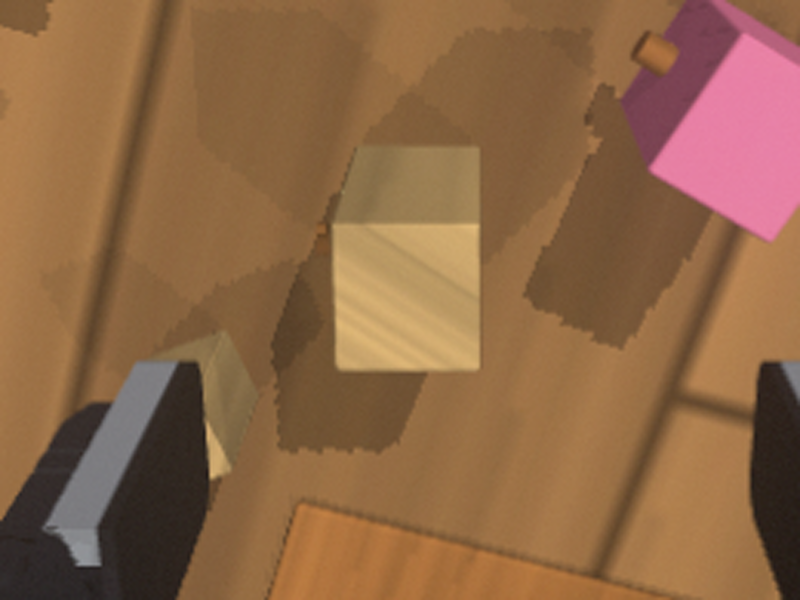

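Run:
```python
from h import *
np.set_printoptions(precision=4,suppress=True)
q=lambda u,v:(163+u/3.077,187+v/3.077)
P=[atz('w2.png',q(*p),.07) for p in[(333,223),(480,223),(480,370),(336,370)]]
print(P,np.mean(P,0)); e=P[1]-P[0]+P[2]-P[3];print(np.degrees(np.arctan2(e[1],e[0])), np.linalg.norm(e)/2)
print('tri',tri(('w2.png',q(407,296)),('t0.png',(490,232.7)),('s0.png',(370.1,188.9))))
# small block / pink corners near
print(atz('w2.png',q(230,470),.035),atz('w2.png',q(220,335),.035),atz('w2.png',q(255,395),.0),atz('w2.png',q(650,170),.07),atz('w2.png',q(770,240),.07))
```

```text
[array([ 0.4947, -0.3772,  0.07  ]), array([ 0.5319, -0.3658,  0.07  ]), array([ 0.5446, -0.4073,  0.07  ]), array([ 0.5067, -0.4189,  0.07  ])] [ 0.5195 -0.3923  0.07  ]
17.06292132157275 0.03924271356591047
tri [ 0.5195 -0.3955  0.0673]
[ 0.4848 -0.4821  0.035 ] [ 0.471  -0.4369  0.035 ] [ 0.485  -0.4745  0.    ] [ 0.5699 -0.3387  0.07  ] [ 0.607  -0.3479  0.07  ]
```

apply_moves(deltas=[-0.03,-0.79,0,0,0.2,-0.03,-0.79,0,0,0.2,0,0,-0.9,0,0.2,0,0,-0.9,0,0.2,0,0,-0.9,0,0.2,0,0,-0.9,0,0.2,0,0,-0.6,0,0.2,0,0,-0.4,0,0.2,0,0,0,0,0.2], force=30)

```text
time: 5.0
position: [0.5189, -0.3933, 0.0652]
ee_rot: [[-0.293, 0.956, -0.002], [0.956, 0.293, 0.002], [0.002, -0.001, -1.0]]
wrist_force: [-0.2, -0.4, 0.1]
finger_gap: 0.0684
gripper_force: 0.0
```

apply_moves(deltas=[0,0,0,0,0.4,0,0,0,0,0.48,0,0,0,0,0.54,0,0,0,0,0.6,0,0,0,0,0.7,0,0,0,0,0.7,0,0,0,0,0.7])

```text
time: 5.88
position: [0.52, -0.3952, 0.068]
ee_rot: [[-0.292, 0.957, 0.002], [0.957, 0.292, -0.002], [-0.002, 0.001, -1.0]]
wrist_force: [0.1, 2.4, 5.9]
finger_gap: 0.0395
gripper_force: 30.9
```

apply_moves(deltas=[0,0,0.5,0,0.7,0,0,1,0,0.7,0,0,1,0,0.7,0.06,0.8,0,-0.18,0.7,0.06,0.8,0,-0.18,0.7,0.06,0.8,0,-0.18,0.7,0.06,0.8,0,-0.18,0.7,0.06,0.8,0,-0.18,0.7,0.06,0.8,0,-0.18,0.7,0.06,0.8,0,-0.18,0.7,0.06,0.8,0,-0.18,0.7,0.06,0.8,0,-0.18,0.7])

```text
time: 7.38
position: [0.5405, -0.1056, 0.1668]
ee_rot: [[-0.125, 0.992, -0.0], [0.992, 0.125, -0.0], [-0.0, -0.0, -1.0]]
wrist_force: [0.0, -0.8, -0.9]
finger_gap: 0.0394
gripper_force: 30.7
```

apply_moves(deltas=[0.06,0.8,0,-0.18,0.7,0,0,-0.5,0,0.7,0,0,0,0,0.7,0,0,0,0,0.7])

```text
time: 7.88
position: [0.5429, -0.0754, 0.146]
ee_rot: [[-0.106, 0.994, -0.001], [0.994, 0.106, -0.0], [0.0, -0.001, -1.0]]
wrist_force: [0.7, -0.5, -1.3]
finger_gap: 0.0392
gripper_force: 30.6
```

Run:
```python
from h import *
f=snap('wrist','w3.png')['frame'];t=snap('side','s3.png')['frame'];o=r.get_obs();print(o['time'],o['position'],o['ee_rot'],o['finger_gap'],o['wrist_force'])
m=np.zeros((600,800,3),np.uint8)
m[:300,:400]=cv2.resize(f,(400,300)); m[:300,400:]=cv2.resize(f[220:385,210:430],(400,300),interpolation=cv2.INTER_CUBIC)
p=proj('s3.png',[.54,-.06,.06])[0].astype(int);print(p)
x0,y0=p[0]-100,p[1]-75; m[300:,:400]=cv2.resize(t[y0:y0+150,x0:x0+200],(400,300),interpolation=cv2.INTER_CUBIC)
cv2.imwrite('pics/m4.png',m)
```

```text
7.975 [ 0.54339751 -0.07547202  0.14671822] [[-1.06140045e-01  9.94351084e-01  4.62139693e-04]
 [ 9.94351147e-01  1.06140167e-01 -2.49500324e-04]
 [-2.97142502e-04  4.33047158e-04 -9.99999862e-01]] 0.03969125438874699 [-0.49917689 -0.46391529 -2.05412372]
[295 269]
```

View pics/m4.png

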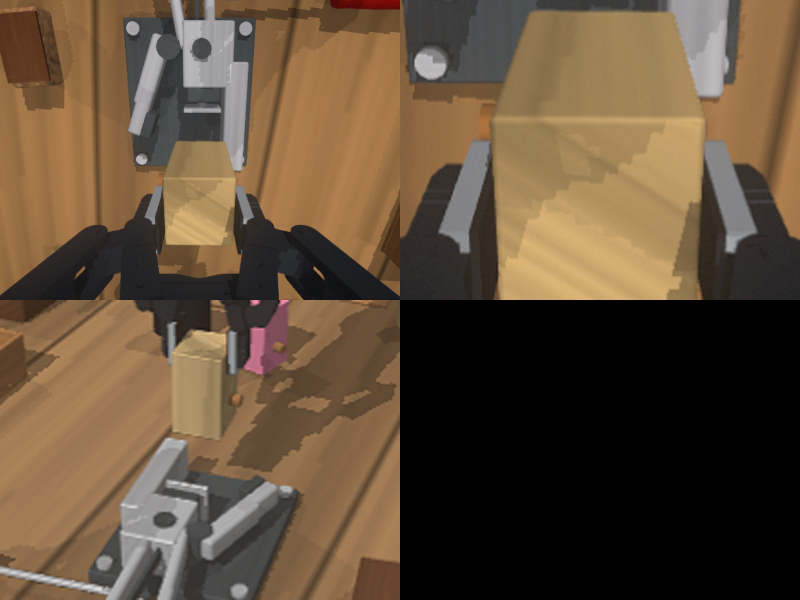

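Run:
```python
from h import *
np.set_printoptions(precision=4,suppress=True)
q=lambda u,v:(210+(u-400)/1.818,220+v/1.818)
riv=np.array([.5336,.018]);th=np.radians(6.3);R=np.array([[np.cos(th),-np.sin(th)],[np.sin(th),np.cos(th)]])
for p,z in[((493,118),.151),((704,118),.151),((530,12),.081),((674,12),.081)]:
    X=atz('w3.png',q(*p),z);print(X,R.T@(X[:2]-riv))
X=np.array([.5434,-.0755]);print(R.T@(X-riv))
```

```text
[ 0.5201 -0.052   0.151 ] [-0.0211 -0.0681]
[ 0.5576 -0.048   0.151 ] [ 0.0166 -0.0682]
[ 0.5206 -0.0531  0.081 ] [-0.0207 -0.0692]
[ 0.5593 -0.0489  0.081 ] [ 0.0182 -0.0693]
[-0.0005 -0.094 ]
```

apply_moves(deltas=[0,0,-0.5,0,0.7,0,0,-0.5,0,0.7,0,0,-0.4,0,0.7,0,0,-0.15,0,0.7,0,0,0,0,0.7])

```text
time: 8.6
position: [0.5427, -0.0744, 0.0833]
ee_rot: [[-0.107, 0.994, -0.002], [0.994, 0.107, 0.0], [0.001, -0.002, -1.0]]
wrist_force: [-0.1, -0.1, -0.8]
finger_gap: 0.0393
gripper_force: 33.0
```

apply_moves(deltas=[0,0,-0.05,0,0.7,0,0,0,0,0.7])

```text
time: 8.85
position: [0.5431, -0.0746, 0.0825]
ee_rot: [[-0.107, 0.994, -0.0], [0.994, 0.107, -0.0], [-0.0, -0.0, -1.0]]
wrist_force: [-1.3, -0.7, -1.3]
finger_gap: 0.0397
gripper_force: 32.8
```

apply_moves(deltas=[0,0,-0.04,0,0.7,0,0,0,0,0.7])

```text
time: 9.1
position: [0.5431, -0.0746, 0.0808]
ee_rot: [[-0.107, 0.994, -0.0], [0.994, 0.107, -0.0], [-0.0, -0.0, -1.0]]
wrist_force: [-3.4, -0.1, -1.0]
finger_gap: 0.0393
gripper_force: 33.0
```

apply_moves(deltas=[0,0,-0.03,0,0.7,0,0,0,0,0.7])

```text
time: 9.35
position: [0.5432, -0.0746, 0.0796]
ee_rot: [[-0.107, 0.994, -0.0], [0.994, 0.107, -0.0], [-0.0, -0.0, -1.0]]
wrist_force: [-2.8, 1.2, 1.2]
finger_gap: 0.0395
gripper_force: 32.8
```

apply_moves(deltas=[0,0,-0.02,0,0.7,0,0,0,0,0.7])

```text
time: 9.6
position: [0.5433, -0.0746, 0.0795]
ee_rot: [[-0.107, 0.994, -0.0], [0.994, 0.107, -0.0], [-0.0, -0.0, -1.0]]
wrist_force: [-4.7, -1.4, 5.1]
finger_gap: 0.0392
gripper_force: 33.1
```

apply_moves(deltas=[-0.03,0,0,0,0.7,0,0,0,0,0.7])

```text
time: 9.85
position: [0.543, -0.0747, 0.0796]
ee_rot: [[-0.107, 0.994, 0.003], [0.994, 0.107, -0.0], [-0.0, 0.002, -1.0]]
wrist_force: [-0.7, -0.1, 4.3]
finger_gap: 0.0394
gripper_force: 33.3
```

apply_moves(deltas=[-0.011,0.1,0.01,0,0.7,-0.011,0.1,0,0,0.7,-0.011,0.1,0,0,0.7,0,0,0,0,0.7])

```text
time: 10.35
position: [0.5414, -0.0621, 0.0796]
ee_rot: [[-0.108, 0.994, 0.002], [0.994, 0.108, 0.0], [0.0, 0.002, -1.0]]
wrist_force: [2.0, -0.2, 3.1]
finger_gap: 0.0395
gripper_force: 33.6
```

apply_moves(deltas=[-0.003,0.03,0,0,0.7,-0.003,0.03,0,0,0.7,0,0,0,0,0.7])

```text
time: 10.72
position: [0.5409, -0.0603, 0.0796]
ee_rot: [[-0.107, 0.994, 0.001], [0.994, 0.107, -0.0], [-0.0, 0.001, -1.0]]
wrist_force: [2.7, -1.2, 5.3]
finger_gap: 0.0395
gripper_force: 33.7
```

apply_moves(deltas=[0.03,0.003,0.01,0,0.7,0,0,0,0,0.7])

```text
time: 10.98
position: [0.5412, -0.0602, 0.0795]
ee_rot: [[-0.108, 0.994, -0.002], [0.994, 0.108, -0.0], [-0.0, -0.002, -1.0]]
wrist_force: [0.1, -2.6, 5.9]
finger_gap: 0.0395
gripper_force: 33.5
```

apply_moves(deltas=[-0.003,0.03,0,0,0.7,0,0,0,0,0.7])

```text
time: 11.22
position: [0.5412, -0.0591, 0.0796]
ee_rot: [[-0.108, 0.994, -0.001], [0.994, 0.108, -0.0], [-0.0, -0.001, -1.0]]
wrist_force: [0.1, -2.8, 5.8]
finger_gap: 0.0393
gripper_force: 33.5
```

apply_moves(deltas=[-0.003,0.03,0.03,0,0.7,0,0,0,0,0.7])

```text
time: 11.48
position: [0.5403, -0.0572, 0.0796]
ee_rot: [[-0.107, 0.994, -0.002], [0.994, 0.107, 0.001], [0.001, -0.002, -1.0]]
wrist_force: [0.4, -1.2, -0.8]
finger_gap: 0.0394
gripper_force: 33.2
```

apply_moves(deltas=[-0.003,0.03,0,0,0.7,0,0,0,0,0.7])

```text
time: 11.72
position: [0.5404, -0.0561, 0.0798]
ee_rot: [[-0.107, 0.994, -0.002], [0.994, 0.107, 0.001], [0.001, -0.002, -1.0]]
wrist_force: [0.5, -1.5, -0.8]
finger_gap: 0.0395
gripper_force: 33.0
```

apply_moves(deltas=[-0.002,0.02,0,0,0.7,0,0,0,0,0.7])

```text
time: 11.98
position: [0.5407, -0.0557, 0.0803]
ee_rot: [[-0.107, 0.994, -0.001], [0.994, 0.107, -0.0], [-0.0, -0.001, -1.0]]
wrist_force: [-0.1, -3.1, -1.9]
finger_gap: 0.0392
gripper_force: 32.9
```

apply_moves(deltas=[-0.002,0.02,-0.01,0,0.7,0,0,0,0,0.7])

```text
time: 12.22
position: [0.541, -0.0555, 0.0804]
ee_rot: [[-0.108, 0.994, -0.0], [0.994, 0.108, -0.001], [-0.001, -0.001, -1.0]]
wrist_force: [-1.4, -3.8, -2.0]
finger_gap: 0.0395
gripper_force: 33.0
```

apply_moves(deltas=[-0.002,0.02,0,0,0.7,0,0,0,0,0.7])

```text
time: 12.48
position: [0.541, -0.0553, 0.0805]
ee_rot: [[-0.108, 0.994, -0.0], [0.994, 0.108, -0.003], [-0.003, -0.0, -1.0]]
wrist_force: [-1.9, -7.9, -1.7]
finger_gap: 0.0393
gripper_force: 32.9
```

apply_moves(deltas=[0.03,-0.007,-0.02,0,0.7,0,0,0,0,0.7])

```text
time: 12.72
position: [0.5414, -0.0555, 0.0799]
ee_rot: [[-0.107, 0.994, -0.003], [0.994, 0.107, -0.002], [-0.002, -0.003, -1.0]]
wrist_force: [-5.3, -6.3, 1.7]
finger_gap: 0.0393
gripper_force: 33.1
```

apply_moves(deltas=[0.03,0.003,0,0,0.7,0,0,0,0,0.7])

```text
time: 12.98
position: [0.5417, -0.0555, 0.0798]
ee_rot: [[-0.108, 0.994, -0.006], [0.994, 0.108, -0.002], [-0.002, -0.006, -1.0]]
wrist_force: [-9.1, -6.8, 5.1]
finger_gap: 0.0393
gripper_force: 33.3
```

apply_moves(deltas=[-0.03,-0.003,0,0,0.7,0,0,0,0,0.7])

```text
time: 13.22
position: [0.5414, -0.0554, 0.0798]
ee_rot: [[-0.107, 0.994, -0.002], [0.994, 0.107, -0.002], [-0.002, -0.003, -1.0]]
wrist_force: [-4.0, -7.0, 1.2]
finger_gap: 0.0393
gripper_force: 33.0
```

apply_moves(deltas=[0,0,0,0,0.5,0,0,0,0,0.48,0,0,0,0,0.45,0,0,0,0,0.4,0,0,0,0,0.3,0,0,0,0,0.3])

```text
time: 13.98
position: [0.5422, -0.0543, 0.0795]
ee_rot: [[-0.107, 0.994, -0.0], [0.994, 0.107, 0.0], [0.0, -0.0, -1.0]]
wrist_force: [0.1, -0.0, -0.1]
finger_gap: 0.0598
gripper_force: 0.0
```

Run:
```python
from h import *
f=snap('wrist','w4.png')['frame'];t=snap('side','s4.png')['frame'];g=snap('top','t4.png')['frame']
m=np.zeros((600,800,3),np.uint8)
m[:300,:400]=cv2.resize(f,(400,300)); m[:300,400:]=cv2.resize(f[0:240,160:480],(400,300))
x0,y0=195,209; m[300:,:400]=cv2.resize(t[y0:y0+150,x0:x0+200],(400,300),interpolation=cv2.INTER_CUBIC)
m[300:,400:]=cv2.resize(g[165:285,180:340],(400,300),interpolation=cv2.INTER_CUBIC)
cv2.imwrite('pics/m5.png',m)
```

```text
(no output)
```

View pics/m5.png

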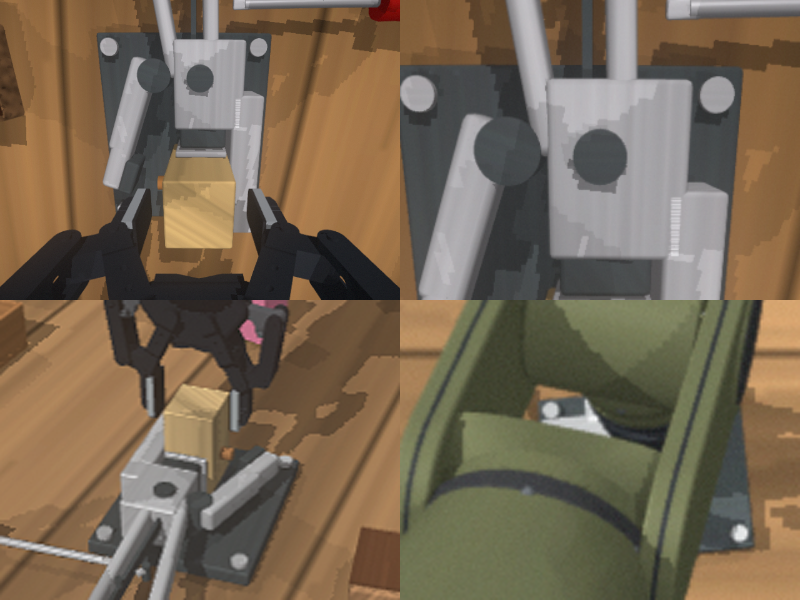

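apply_moves(deltas=[0,0,0.3,0,0.3,0,0,0.9,0,0.3,0,0,0.9,0,0.3,0,0,0.9,0,0.1,-0.13,0.9,0,0,0,-0.13,0.9,0,0,0,-0.13,0.9,0,0,0,-0.13,0.9,0,0,0,0,0,0,0,0,0,0,0,0,0], force=20)

```text
time: 15.38
position: [0.5217, 0.0893, 0.2001]
ee_rot: [[-0.108, 0.994, 0.001], [0.994, 0.108, -0.0], [-0.001, 0.001, -1.0]]
wrist_force: [0.0, 0.2, -0.4]
finger_gap: 0.0855
gripper_force: 0.0
```

Run:
```python
from h import *
f=snap('wrist','w5.png')['frame'];t=snap('top','t5.png')['frame'];o=r.get_obs();print(o['time'],o['position'],o['ee_rot'],o['finger_gap'])
m=np.zeros((600,800,3),np.uint8)
m=cv2.resize(f[0:480,140:500],(450,600)); b=cv2.resize(t[180:280,230:350],(350,292),interpolation=cv2.INTER_CUBIC)
M=np.zeros((600,800,3),np.uint8);M[:,:450]=m;M[:292,450:]=b
cv2.imwrite('pics/m6.png',M)
```

```text
15.475 [0.52168473 0.08881656 0.19983317] [[-1.06297130e-01  9.94334325e-01  4.12517723e-04]
 [ 9.94334370e-01  1.06297234e-01 -2.40374437e-04]
 [-2.82862046e-04  3.84629438e-04 -9.99999886e-01]] 0.08547668945488507
```

View pics/m6.png

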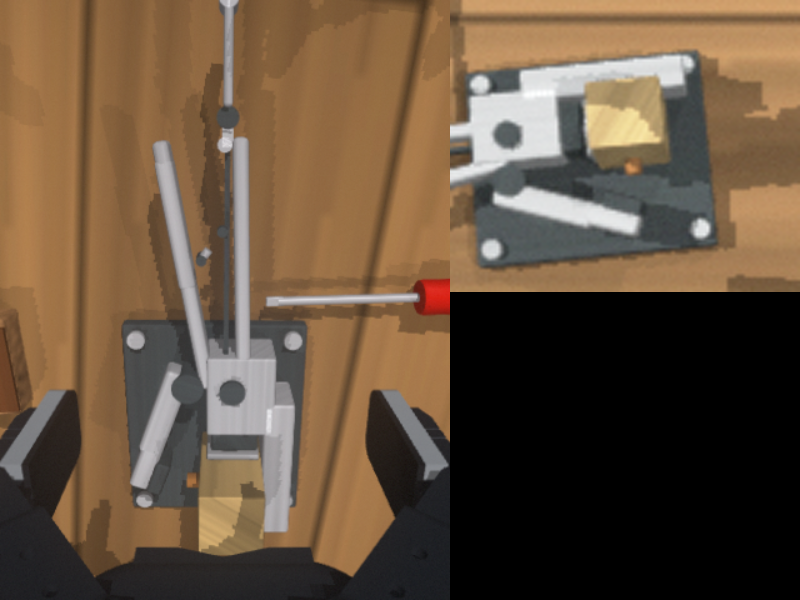

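Run:
```python
from h import *
np.set_printoptions(precision=4,suppress=True)
q=lambda u,v:(140+u/1.25,v/1.25)
for n,p,z in[('fixR_end',(248,141),.047),('fixL_end',(234,141),.047),('fixR_mid',(249,250),.047),('fixL_mid',(236,250),.047),('fixR_lo',(250,335),.047),('movL_end',(154,145),.047),('movR_end',(169,145),.047),('movL_mid',(177,250),.047),('movR_mid',(190,250),.047),('levpin',(227,117),.05),('levend',(229,3),.049),('rivet',(232,392),.05)]:
    X=atz('w5.png',q(*p),z);print(n,X)
print('tri lev end',tri(('w5.png',q(229,3)),('t0.png',(127.7,240.6))),'movend',tri(('w5.png',q(162,147)),('t0.png',(170,257.5))))
```

```text
fixR_end [0.5251 0.167  0.047 ]
fixL_end [0.5178 0.1662 0.047 ]
fixR_mid [0.5329 0.1085 0.047 ]
fixL_mid [0.5256 0.1077 0.047 ]
fixR_lo [0.5399 0.0572 0.047 ]
movL_end [0.4758 0.1596 0.047 ]
movR_end [0.4837 0.1605 0.047 ]
movL_mid [0.4925 0.1041 0.047 ]
movR_mid [0.4998 0.1049 0.047 ]
levpin [0.5127 0.1777 0.05  ]
levend [0.5079 0.2305 0.049 ]
rivet [0.5333 0.0197 0.05  ]
tri lev end [0.5074 0.2303 0.0522] movend [0.479  0.1587 0.0375]
```

apply_moves(deltas=[-0.07,0.54,0,0.1,0,-0.07,0.54,0,0.1,0,0,0,-0.8,0,0,0,0,-0.9,0,0,0,0,-0.9,0,0,0,0,-0.8,0,0,0,0,-0.5,0,0,0,0,-0.18,0,0,0,0,0,0,0], force=20)

```text
time: 16.6
position: [0.516, 0.1323, 0.0363]
ee_rot: [[-0.127, 0.992, -0.0], [0.992, 0.127, -0.0], [-0.0, -0.0, -1.0]]
wrist_force: [0.1, 0.0, 0.5]
finger_gap: 0.0856
gripper_force: 0.0
```

apply_moves(deltas=[0,0,0,0,0.15,0,0,0,0,0.25,0,0,0,0,0.32,0,0,0,0,0.38,0,0,0,0,0.42])

```text
time: 17.23
position: [0.5144, 0.1329, 0.0365]
ee_rot: [[-0.128, 0.992, -0.004], [0.992, 0.128, -0.0], [0.0, -0.004, -1.0]]
wrist_force: [-5.2, -1.1, 5.2]
finger_gap: 0.0495
gripper_force: 3.1
```

apply_moves(deltas=[0,0,0,0,0.47,0,0,0,0,0.51,0,0,0,0,0.55,0,0,0,0,0.55])

```text
time: 17.73
position: [0.5146, 0.1331, 0.0366]
ee_rot: [[-0.128, 0.992, -0.003], [0.992, 0.128, 0.0], [0.001, -0.003, -1.0]]
wrist_force: [-5.0, 0.2, 4.0]
finger_gap: 0.0385
gripper_force: 2.7
```

apply_moves(deltas=[0,0,0,0,0.59,0,0,0,0,0.61,0,0,0,0,0.61])

```text
time: 18.1
position: [0.5146, 0.1333, 0.0366]
ee_rot: [[-0.128, 0.992, -0.003], [0.992, 0.128, 0.0], [0.001, -0.003, -1.0]]
wrist_force: [-5.7, 0.9, 3.7]
finger_gap: 0.0336
gripper_force: 5.6
```

apply_moves(deltas=[0,0,0,0,0.63,0,0,0,0,0.64,0,0,0,0,0.64])

```text
time: 18.48
position: [0.5159, 0.1335, 0.0368]
ee_rot: [[-0.128, 0.992, -0.0], [0.992, 0.128, 0.001], [0.001, 0.0, -1.0]]
wrist_force: [-3.7, 3.9, 3.8]
finger_gap: 0.0311
gripper_force: 4.8
```

apply_moves(deltas=[0,0,0,0,0.66,0,0,0,0,0.67,0,0,0,0,0.67])

```text
time: 18.85
position: [0.5171, 0.1336, 0.037]
ee_rot: [[-0.128, 0.992, 0.003], [0.992, 0.128, 0.002], [0.001, 0.003, -1.0]]
wrist_force: [-0.2, 4.6, 1.9]
finger_gap: 0.0278
gripper_force: 5.3
```

apply_moves(deltas=[0,0,0,0,0.69,0,0,0,0,0.7,0,0,0,0,0.7])

```text
time: 19.23
position: [0.5174, 0.1337, 0.0372]
ee_rot: [[-0.127, 0.992, 0.004], [0.992, 0.127, 0.002], [0.001, 0.004, -1.0]]
wrist_force: [1.1, 5.9, 0.9]
finger_gap: 0.0271
gripper_force: 20.7
```

apply_moves(deltas=[0,0,0,0,0.64,0,0,0,0,0.55,0,0,0,0,0.4,0,0,0,0,0.2,0,0,0,0,0,0,0,0,0,0,0,0,0,0,0,0,0,0.5,0,0,0,0,0.9,0,0,0,0,0.9,0,0,0,0,0.9,0,0,0,0,0.8,0,0])

```text
time: 20.72
position: [0.5159, 0.1329, 0.1979]
ee_rot: [[-0.128, 0.992, 0.001], [0.992, 0.128, 0.0], [-0.0, 0.001, -1.0]]
wrist_force: [0.9, -0.4, 0.6]
finger_gap: 0.0853
gripper_force: 0.0
```

apply_moves(deltas=[0,-0.5,0,0,0,0.05,-0.5,0,0,0.3,0,0,0,0,0.6,0,0,0,0,0.8])

```text
time: 21.22
position: [0.5177, 0.0932, 0.1962]
ee_rot: [[-0.128, 0.992, -0.0], [0.992, 0.128, 0.0], [0.0, -0.0, -1.0]]
wrist_force: [-0.0, -0.3, -1.0]
finger_gap: 0.0322
gripper_force: 0.0
```

Run:
```python
from h import *
f=snap('wrist','w6.png')['frame'];t=snap('top','t6.png')['frame'];s=snap('side','s6.png')['frame'];o=r.get_obs();print(o['time'],o['position'],o['ee_rot'],o['finger_gap'])
m=cv2.resize(f[0:480,140:500],(450,600)); b=cv2.resize(t[180:280,230:350],(350,292),interpolation=cv2.INTER_CUBIC)
M=np.zeros((600,800,3),np.uint8);M[:,:450]=m;M[:292,450:]=b;M[300:600,450:]=cv2.resize(s[245:395,195:370],(350,300),interpolation=cv2.INTER_CUBIC)
cv2.imwrite('pics/m7.png',M)
```

```text
21.375 [0.51769703 0.09340812 0.19615298] [[-1.28904437e-01  9.91656953e-01 -3.65947724e-04]
 [ 9.91657005e-01  1.28904492e-01  1.30451197e-04]
 [ 1.76535142e-04 -3.46078886e-04 -9.99999925e-01]] 0.016792106615773975
```

View pics/m7.png

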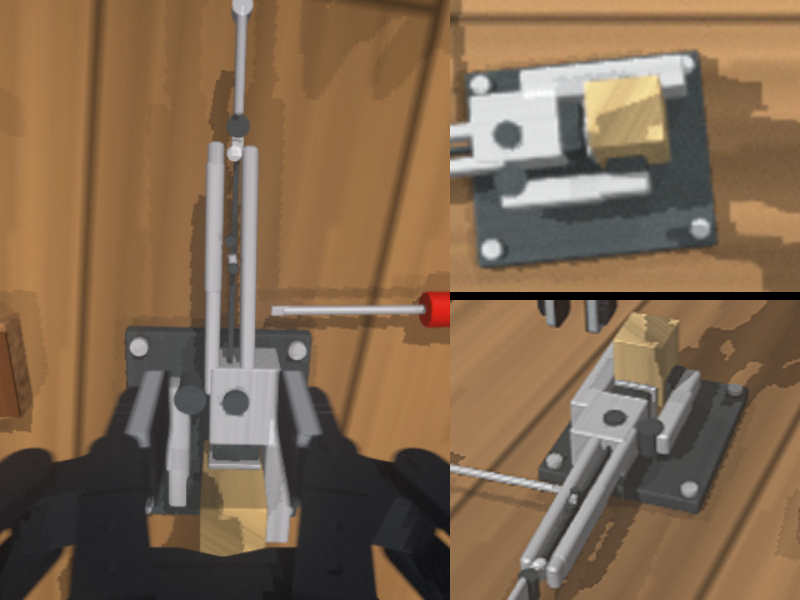

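apply_moves(deltas=[-0.3,0.8,0,0,1,-0.3,0.8,0,0,1,-0.3,0.8,0,0,1,-0.25,0.8,0,0,1,0,0,-0.9,0,1,0,0,-0.9,0,1,0,0,-0.9,0,1,0,0,-0.8,0,1,0,0,-0.4,0,1,0,0,0,0,1])

```text
time: 22.62
position: [0.471, 0.2208, 0.0393]
ee_rot: [[-0.129, 0.992, -0.002], [0.992, 0.129, -0.001], [-0.0, -0.002, -1.0]]
wrist_force: [0.2, -0.3, -0.1]
finger_gap: 0.0002
gripper_force: 0.0
```

apply_moves(deltas=[0.1,0,0,0,1,0.1,0,0,0,1,0,0,0,0,1])

```text
time: 23.0
position: [0.481, 0.2211, 0.0415]
ee_rot: [[-0.128, 0.992, 0.002], [0.992, 0.128, 0.001], [0.0, 0.002, -1.0]]
wrist_force: [-0.5, -0.3, 0.3]
finger_gap: 0.0
gripper_force: 0.0
```

apply_moves(deltas=[0.1,0,0,0,1,0.1,0,0,0,1,0,0,0,0,1])

```text
time: 23.38
position: [0.4882, 0.2208, 0.0404]
ee_rot: [[-0.128, 0.992, 0.0], [0.992, 0.128, 0.0], [0.0, 0.0, -1.0]]
wrist_force: [0.2, 0.6, -0.3]
finger_gap: -0.0002
gripper_force: 0.0
```

apply_moves(deltas=[0.08,0,0,0,1,0.08,0,0,0,1,0,0,0,0,1])

```text
time: 23.75
position: [0.4945, 0.2208, 0.0403]
ee_rot: [[-0.128, 0.992, 0.0], [0.992, 0.128, -0.0], [-0.0, 0.0, -1.0]]
wrist_force: [0.4, 0.9, -0.5]
finger_gap: -0.0002
gripper_force: 0.0
```

apply_moves(deltas=[0.08,0,0,0,1,0.08,0,0,0,1,0,0,0,0,1])

```text
time: 24.12
position: [0.5006, 0.2209, 0.0402]
ee_rot: [[-0.128, 0.992, -0.0], [0.992, 0.128, 0.0], [0.0, -0.0, -1.0]]
wrist_force: [-1.1, 0.6, 0.2]
finger_gap: -0.0003
gripper_force: 0.6
```

apply_moves(deltas=[0.08,0,0,0,1,0.08,0,0,0,1,0,0,0,0,1])

```text
time: 24.5
position: [0.5071, 0.2206, 0.0402]
ee_rot: [[-0.128, 0.992, -0.0], [0.992, 0.128, -0.0], [-0.0, -0.0, -1.0]]
wrist_force: [-2.1, -0.2, -0.7]
finger_gap: 0.0001
gripper_force: 0.8
```

apply_moves(deltas=[0.08,0,0,0,1,0.08,0,0,0,1,0,0,0,0,1])

```text
time: 24.88
position: [0.5135, 0.2208, 0.0402]
ee_rot: [[-0.128, 0.992, -0.0], [0.992, 0.128, 0.0], [0.0, -0.0, -1.0]]
wrist_force: [-2.6, 0.1, -0.1]
finger_gap: -0.0
gripper_force: 1.1
```

apply_moves(deltas=[0.06,0,0,0,1,0,0,0,0,1])

```text
time: 25.12
position: [0.5158, 0.2209, 0.0402]
ee_rot: [[-0.128, 0.992, -0.0], [0.992, 0.128, 0.0], [0.0, -0.0, -1.0]]
wrist_force: [-2.2, 0.2, -0.5]
finger_gap: 0.0003
gripper_force: 1.2
```

Run:
```python
from h import *
a=cv2.imread('pics/s6.png');f=snap('side','s7.png')['frame']
# moved? compare moving-jaw region
d=np.abs(f.astype(int)-a).sum(2)
print(d[270:400,230:330].mean(),d[300:345,280:340].mean())
```

```text
82.193 56.33777777777778
```

```bash
cat >> h.py <<'E'
def state(n):
    f=snap('side',n)['frame'][275:325,295:342]; L={k:cv2.imread('pics/'+k)[275:325,295:342] for k in('s4.png','s6.png')}
    return {k:float(cv2.matchTemplate(f,v,cv2.TM_CCOEFF_NORMED)[0,0]) for k,v in L.items()}
E
python3 -c "
from h import *
print(state('s8.png'))"
```

```text
{'s4.png': 0.897005021572113, 's6.png': 0.2979661822319031}
```

apply_moves(deltas=[-0.15,0,0,0,1,-0.2,0,0,0,1,-0.25,0,0,0,1,-0.25,0,0,0,1,-0.1,0,0,0,1,0,0,0.5,0,1,0,0,0.9,0,1,0,0,0.9,0,1,0,0,0.9,0,1,0,0,0.9,0,1,0,0,0,0,1])

```text
time: 26.6
position: [0.4798, 0.2215, 0.2084]
ee_rot: [[-0.128, 0.992, 0.008], [0.992, 0.128, 0.002], [0.001, 0.008, -1.0]]
wrist_force: [-0.2, -0.6, 0.4]
finger_gap: 0.0002
gripper_force: 0.0
```

Run:
```python
from h import *
print(state('s9.png'))
t=snap('top','t9.png')['frame'];a=cv2.imread('pics/t6.png');b=cv2.imread('pics/t0.png')
o=r.get_obs();print(o['time'],o['position'],o['wrist_force'])
c=lambda i,j,s:float(cv2.matchTemplate(i[s],j[s],cv2.TM_CCOEFF_NORMED)[0,0])
print('block',c(t,a,np.s_[200:236,270:310]),'locate',cv2.minMaxLoc(cv2.matchTemplate(t[190:250,260:320],a[203:234,274:306],cv2.TM_CCOEFF_NORMED)))
print('others vs start',[c(t,b,s) for s in(np.s_[170:215,420:462],np.s_[250:282,510:545],np.s_[115:220,205:232],np.s_[300:338,232:282],np.s_[120:165,435:468])])
hsv=cv2.cvtColor(cv2.imread('pics/w5.png'),cv2.COLOR_BGR2HSV)
```

```text
{'s4.png': 0.8818784952163696, 's6.png': 0.3215712904930115}
26.7 [0.47768124 0.22076829 0.20405154] [-0.73529876 -0.30052734  0.28315093]
block 0.9300580024719238 locate (-0.3257894814014435, 0.8763275146484375, (3, 0), (14, 13))
others vs start [0.9979859590530396, 0.9645993709564209, 0.9974533915519714, 0.9915680885314941, 0.9966672658920288]
```

```bash
python3 -c "
from h import *
print(r.sign_off())"
```

```text
the job is handed in; nothing more can be done
None
```

The job was handed in at 26.7 s. The block was seated against the stop and fixed jaw, the pliers locked by themselves at about 20 N with the dowel pressed in, and the lever sprang them open. Camera checks showed the block still in place and the neighbouring objects I compared unmoved. That the stop went fully home I judged from force (8 N with no further motion), and that the dowel is flush from its no longer showing in the picture.

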